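# Load a lens tube into the V-groove rail and slide it home against the end stop

### The arm

A 7-joint arm with a two-finger parallel gripper is mounted at the origin on the work surface. World frame = base frame: x ahead of the robot, y to its left, z up, the work surface at z = 0. Lengths are in m, angles in rad, forces in N, time in s.
With the tool pointing down it reaches from about 0.4 to 0.85 m from the base axis. Payload 4.5 kg.
Tool frame: the origin (TCP) lies on the front face of the gripper's body, between the roots of the fingers; the fingertips stand 64 mm ahead of it and the grasp point (between the pads) lies 45 mm ahead of it; z points along the fingers, y is the direction in which the jaws open and shut (so a half turn about z gives the same grasp; the last joint's range is limited). The gripper opens to 88 mm and grips with 3 to 60 N. Pads are 18 mm wide; open, the fingers measure 123 mm over their backs; the gripper's body (75 mm by 187 mm) begins 45 mm behind the grasp point.
Start: joints at [1.229, 0.689, -0.195, 1.565, 0.157, 0.902, -0.215], TCP at [0.229, -0.581, 0.303] pointing down, gripper open.
Joint ranges: [-3.01, 3.01], [-0.46, 2.08], [-1.47, 1.51], [0.13, 2.56], [-1, 4.14], [0.04, 2.09], [-2.66, 2.66]. Speed limits (rad/s): [2.57, 2.57, 3.14, 3.14, 3.14, 3.14, 3.14].

### API

Orientations are given as a unit quaternion [w, x, y, z].
In Python, from rig import arm, camera gives the robot as it stands.
- The arm moves only by the tool apply_moves, never from a script. Its argument "increments" is a list of rows, each a list of 5 numbers: the shift along the tool's x, y, z in cm, then the turn about the tool's z in degrees, then the finger opening in cm, from 0 to 8.81. In form: [[x, y, z, twist, grip], ...]. A call has exactly 5 rows; each row is the pose to reach, as a shift and turn from the pose measured when the call began, along the tool's axes at that moment; what a row does not reach only later rows make up. A row lasts 1/8 s, in which the tool goes at most 62.5 mm and 10.7 degrees, less where a joint would pass 70% of its speed; a pose out of reach is approached as far as the arm can. A call with a gripper value outside its range is refused whole. The fingers move at their own pace and stop on an object; the grip force is fixed at half the most. Time passes only in rows, so rows that repeat a pose let the fingers close, or fill a call up. It gives the time, the measured TCP pose, the force and the opening at its end, in the units of the state.
- arm.sense(): the state, without advancing time (a new reading comes with each control period).
- camera(name): name is "scene" or "top" or "wrist"; returns a dict with "img" (480x640x3 uint8, blue, green, red), "depth" (480x640 float32, m along the optical axis (not along the pixel's ray), 0 where there is no reading), "fov_y" (degrees; the focal length in pixels is half the picture's height over the tangent of half this angle, whatever the lens; pixels are square), "cx", "cy" (the principal point, pixels), "world_from_camera" (4x4, takes a point from camera to world coordinates); the wrist camera has in their place "T_tool_cam" (4x4, takes a point from camera to tool coordinates, whose origin is the TCP and whose axes are the flange's). Camera axes: x right, y down, z forward; pixel columns grow to the right and rows downward; lengths in m; the calibration is good to about 2 mm. A picture is of the moment at which its call begins: read the wrist's pose just before it.
- arm.sign_off(): hands the job in, once; it reports no verdict.
The state is a dict: "t": time; "qpos": joint angles; "joint_velocities": joint speeds; "tau": joint torques, N m; "tool_pos": TCP position; "ee_rot": TCP orientation; "ft_force": force on the tool from outside, world axes, zero at the start; "torque": the same for the moment, N m; "finger_gap": opening from 0.0 (shut) to 1.0 (fully open).
Only numpy, scipy, OpenCV 4.12 (cv2) and the standard library are available. Lean on these libraries where they do the work, as an engineer would, in place of code of your own. Each camera call takes 0.05 s, during which the arm holds its last target.

### The job

Take the black lens tube with the brass ring out of its cradle, lift it over the yellow retaining lip and lay it in the V-groove of the rail behind the lip, brass-ringed lens end towards the red end stop. Then push it along the groove, under the black bridge, until its lens end touches the end stop, gently, without dropping or ramming the tube, and leave it there with the gripper clear. Leave the silver tube and everything else on the table where it is.

Things in the scene. Friction and masses are not known exactly. Their poses are not given: they have to be found in the camera images.
- tube: the lens tube to load: a smooth black cylinder, 40 mm diameter, 140 mm long, 0.2 to 0.4 kg, with a brass ring round its last 22 mm at the lens end and a dark steel cap at the other. Origin on its axis at mid-length; x runs along the axis to the lens (brass) end; y and z are across it and may be turned about the axis. It starts lying level in one of the two cradles, axis 50 mm above the table
- tube_lens (a point): centre of the flat face at the tube's lens (brass) end, on the axis, 70 mm from the middle
- tube_back (a point): centre of the flat face at the tube's other (steel-capped) end, on the axis, 70 mm from the middle
- rail: fixed V-groove rail: aluminium 90 degree groove on a black base 285 x 76 x 12 mm. Origin under its middle at table height; x along the groove to the red stop, z up. Groove from x = -125 to 120 mm; bottom line 30 mm, upper edges (17 mm either side of the middle, 10 mm plates sloping down outward) 47 mm above the table. A tube in it has its axis 58.3 mm up and slides with plain friction, a few N
- lip_top (a point): middle of the top of the yellow retaining lip across the groove's open end, 49 mm above the table; the lip is 8 mm thick (rail x = -133 to -125 mm) and 50 mm wide. Axes as the rail's
- bridge_top (a point): middle of the top of the black bridge over the groove, 96 mm above the table, 80 mm wide (rail x = 55 to 85 mm), underside 86 mm up, legs' inner faces 30 mm either side of the middle: a tube lying in the groove passes under it but cannot be laid in from above there. Lay it in short of the bridge, with its middle at rail x = -52 to -18 mm; home, its middle is at x = 50 mm
- stop_face (a point): point on the groove-side face of the red end stop that the centre of the tube's lens face meets, 58.3 mm above the table (stop 64 mm wide, 14 mm thick, top 78 mm above the table); axes as the rail's
- cradle_a: fixed grey cradle that holds one of the tubes: foot 125 x 66 mm, 8 mm thick, with two V saddles 12 mm thick, centred 50 mm either side of the middle (free between them), upper edges 39 mm above the table. Origin under its middle at table height, x along the tube, z up
- cradle_b: the other cradle, the same
- spare_tube: bystander: tube of the same size, pale silver with a blue ring, in the other cradle. Origin on its axis at mid-length, x along the axis to the blue-ringed end
- tape: bystander: blue roll of tape lying flat between the cradles, 92 mm diameter, 24 mm high, origin under its middle
- post_a: bystander: black post holder with a steel post, standing at the robot's left, foot 48 mm diameter, 120 mm high, origin under its middle
- post_b: bystander: the same, at the robot's right
- terminal_box: bystander: black box with red, black and yellow terminals, 55 x 100 x 49 mm, beyond the rail, origin under its middle
- wipe_bottle: bystander: white bottle with red cap, 60 mm diameter, 150 mm high, at the far right, origin under its middle
- driver: bystander: screwdriver with red handle lying beyond the rail, 170 mm long, origin under its middle
- filter_case: bystander: clear flat filter case, 80 x 60 x 25 mm, at the far left, origin under its middle
Things that resemble listed ones, but are neither listed nor needed, are in the scene too. Leave any green or pink look-alike of the tube alone.

How it is judged:
On the way, in this order (a step that is already met when the one before it is completed fails the run):
1. the tube lies in the groove behind the lip, lens end towards the end stop and still short of the bridge (x of tube_lens in the frame of stop_face between -0.115 and -0.055 m and y of tube_lens in the frame of stop_face between -0.005 and 0.005 m and z of tube_lens in the frame of stop_face between -0.005 and 0.006 m and y of tube_back in the frame of stop_face between -0.005 and 0.005 m and z of tube_back in the frame of stop_face between -0.005 and 0.006 m), for 0.1 s.
2. the tube is home: in the groove with its lens end touching the end stop (x of tube_lens in the frame of stop_face between -0.002 and 0.0015 m and y of tube_lens in the frame of stop_face between -0.003 and 0.003 m and z of tube_lens in the frame of stop_face between -0.003 and 0.003 m and y of tube_back in the frame of stop_face between -0.003 and 0.003 m and z of tube_back in the frame of stop_face between -0.003 and 0.003 m), for 0.2 s.
At the end, for the whole second after the job is handed in: the tube lies at rest and released in the V-groove, both ends within 3 mm of the groove's axis line, its lens end towards and touching the end stop (gap under 2 mm); nothing was rammed, dropped or disturbed (all of step 2 and linear speed of tube below 0.01 m/s and contact force between tube and the fingers below 0.1 N).
It fails at once if the tube is rammed into the rail (contact force over 80 N) (contact force between tube and rail above 80 N).
It fails at once if the tube is dropped (falls free of the fingers at over 0.45 m/s, as from more than 10 mm) (linear speed of tube above 0.45 m/s and contact force between tube and the fingers below 0.5 N).
It fails at once if the silver tube is disturbed (moved over 20 mm) (distance of spare_tube from where it was at the start of the episode above 0.02 m).
It fails at once if another bystander is disturbed (moved over 20 mm) (distance of any of tape, post_a, post_b, terminal_box, wipe_bottle, driver, filter_case from where it was at the start of the episode above 0.02 m).
It also fails if it takes over 48 s, if anything falls off the work surface, if the arm or the gripper's body presses on something with over 40 N, if the wrist force passes 120 N, or if a joint passes its speed limit or range.

## Working session

There is one attempt and no reset: what is moved stays moved. The work goes in short steps, Python scripts to look and compute and a tool call to move; the robot and the scene stay as the last step left them, time stands still between calls to the robot, and variables do not carry over. Pictures are saved under pics/ and viewed, and the job is handed in when it is done.

Besides the shell and the picture viewer there is one more tool, called after "Call:" as a command line: name --pt "numbers of a row" for each row, then --argument value for the rest. apply_moves: Moves the arm, as the interface text tells. Its arguments: {"type":"object","properties":{"increments":{"type":"array"}},"required":["increments"]}

```bash
ls; mkdir -p pics; python3 - <<'E'
from rig import arm,camera
import cv2,numpy as np
s=arm.sense();print(s)
for n in ["scene","top","wrist"]:
    c=camera(n); cv2.imwrite(f"pics/{n}0.png",c["img"]); np.savez(f"{n}0.npz",**c)
    print(n,{k:v for k,v in c.items() if k not in("img","depth")})
E
```

```text
pics
{'t': 0.0, 'qpos': array([ 1.22880983,  0.68997693, -0.19448705,  1.56632526,  0.15729739,
        0.90250736, -0.21513983]), 'joint_velocities': array([ 0.00039291,  0.00012262,  0.00056982,  0.00019166, -0.00051546,
       -0.00038319, -0.00068394]), 'tau': array([ 4.61550972e-04, -5.27552640e+01, -1.26681738e+00, -1.53428060e+01,
       -5.26869670e-02,  6.64673396e-03,  1.51460144e-04]), 'tool_pos': array([ 0.22913965, -0.58093293,  0.30191865]), 'ee_rot': array([-8.80730644e-04,  9.82397669e-01,  1.86799315e-01, -2.43297678e-04]), 'ft_force': array([-1.22800804,  0.62204803,  0.03722911]), 'torque': array([ 0.00666815, -0.03739202, -0.00294698]), 'finger_gap': 0.9990156110275293}
scene {'fov_y': 54.630478413604585, 'cx': 317.6577926878102, 'cy': 227.8069036367534, 'world_from_camera': array([[-0.45279911,  0.558869  , -0.69472182,  1.47934223],
       [ 0.89148043,  0.29718946, -0.34196648,  0.42193714],
       [ 0.01534954, -0.77417302, -0.6327879 ,  0.94386704],
       [ 0.        ,  0.        ,  0.        ,  1.        ]])}
top {'fov_y': 52.46787534766652, 'cx': 317.50985131065005, 'cy': 239.08937856486568, 'world_from_camera': array([[-1.43872202e-02, -9.90749504e-01,  1.34938605e-01,
         3.58100509e-01],
       [-9.99894849e-01,  1.45007526e-02, -1.41500902e-04,
        -5.15852619e-02],
       [-1.81651939e-03, -1.34926452e-01, -9.90853951e-01,
         1.21177450e+00],
       [ 0.00000000e+00,  0.00000000e+00,  0.00000000e+00,
         1.00000000e+00]])}
wrist {'fov_y': 65.58547937550219, 'cx': 320.3919230609052, 'cy': 247.9328482569589, 'T_tool_cam': array([[-3.84750343e-05, -9.46702360e-01, -3.22109672e-01,
         8.36946099e-02],
       [ 9.99999234e-01,  3.62013827e-04, -1.18343031e-03,
         4.90283567e-04],
       [ 1.23696442e-03, -3.22109470e-01,  9.46701621e-01,
        -8.34172589e-02],
       [ 0.00000000e+00,  0.00000000e+00,  0.00000000e+00,
         1.00000000e+00]])}
```

View pics/scene0.png

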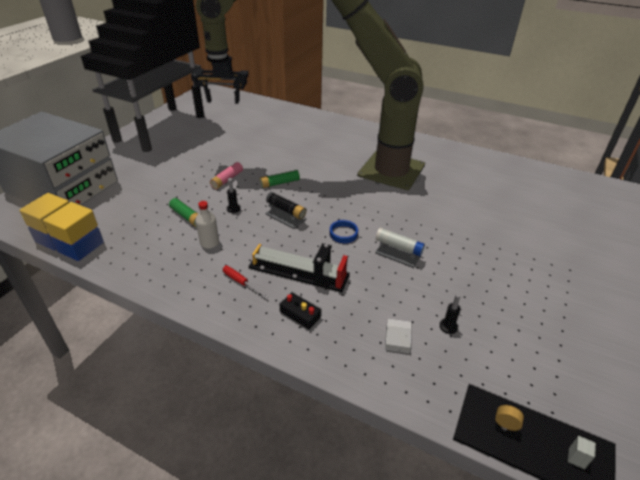

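View pics/top0.png

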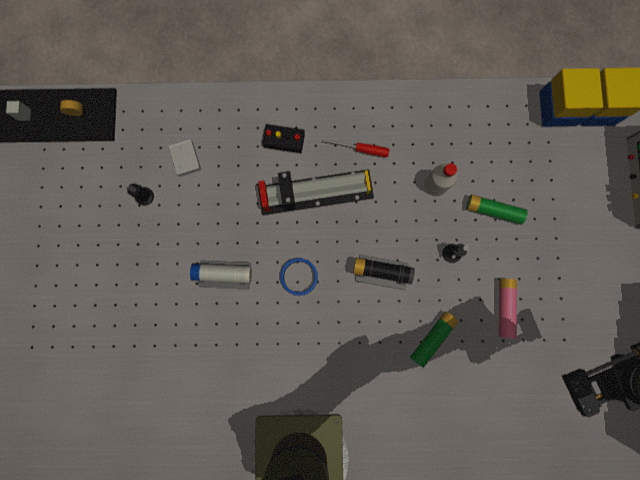

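View pics/wrist0.png

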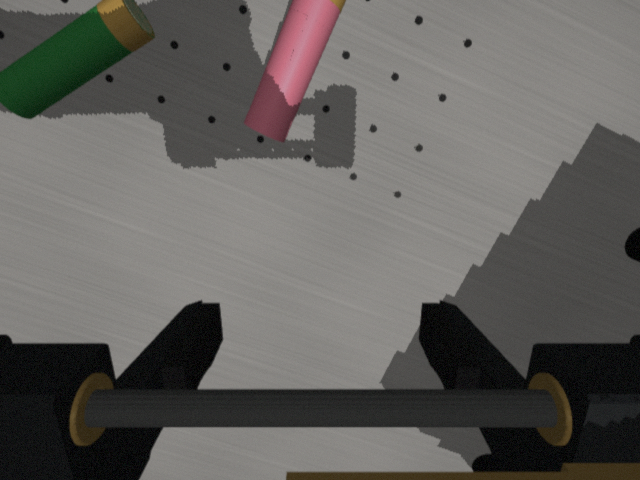

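The scene and top views show the black tube with its brass end at about top (361,267) and its cap at (411,274). The rail has its red stop at top (263,195) and the yellow lip at (368,182). The pink and green look-alikes and the silver tube stand apart. Next I'll take enlarged crops.

```bash
cat > h.py <<'E'
import numpy as np,cv2
def load(n): return dict(np.load(n))
def ray(c,u,v,T=None):
    T=c["world_from_camera"] if T is None else T
    f=240/np.tan(np.radians(float(c["fov_y"]))/2)
    d=np.array([(u-c["cx"])/f,(v-c["cy"])/f,1.0])
    return T[:3,3],T[:3,:3]@d
def atz(c,u,v,z,T=None):
    o,d=ray(c,u,v,T); return o+d*(z-o[2])/d[2]
def bydepth(c,u,v,T=None):
    o,d=ray(c,u,v,T); return o+d*c["depth"][int(round(v)),int(round(u))]
def Ttool(s):
    from scipy.spatial.transform import Rotation as R
    w,x,y,z=s["ee_rot"]; T=np.eye(4); T[:3,:3]=R.from_quat([x,y,z,w]).as_matrix(); T[:3,3]=s["tool_pos"]; return T
def crop(img,u0,v0,u1,v1,k,name):
    cv2.imwrite(name,cv2.resize(img[v0:v1,u0:u1],None,fx=k,fy=k,interpolation=cv2.INTER_CUBIC))
E
python3 - <<'E'
from h import *
c=load("top0.npz")
crop(c["img"],250,155,380,225,6,"pics/railtop.png")
crop(c["img"],340,245,430,300,8,"pics/tubetop.png")
d=c["depth"]; print(d[271,384],d[182,368])
for u,v in [(384,271),(320,190),(286,188),(263,195),(368,182)]: print(u,v,bydepth(c,u,v))
E
```

```text
1.1429906 1.198763
384 271 [ 0.43588989 -0.20669207  0.0688494 ]
320 190 [ 0.64242243 -0.05971979  0.02803705]
286 188 [0.63242878 0.02052011 0.09458531]
263 195 [0.62029008 0.07642644 0.0778706 ]
368 182 [ 0.65729435 -0.17805822  0.04270986]
```

View pics/railtop.png

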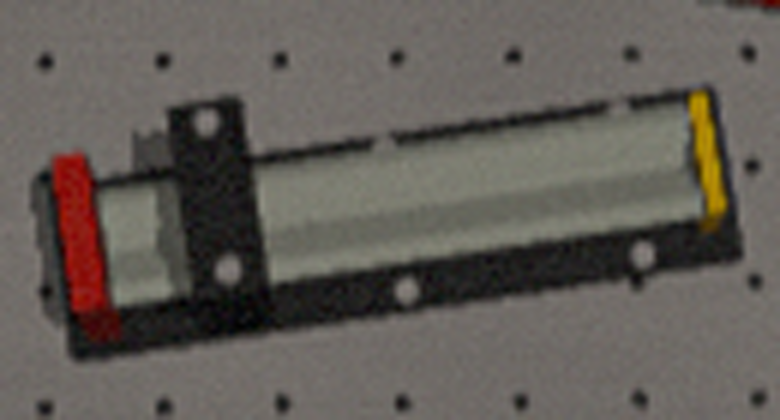

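View pics/tubetop.png

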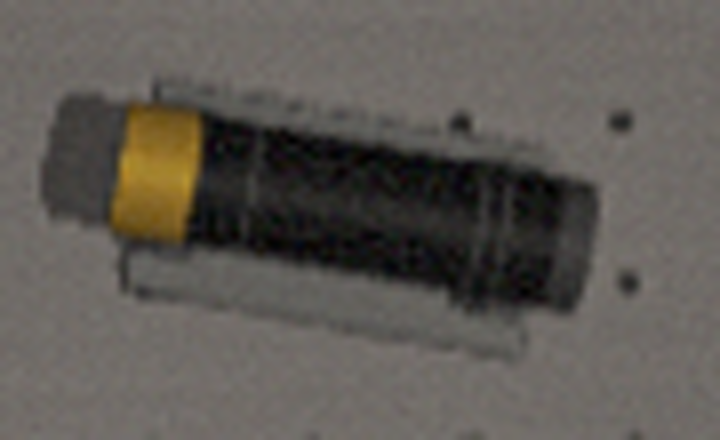

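```bash
python3 - <<'E'
from h import *
c=load("top0.npz")
def p(x,y,k,u0,v0,z): return atz(c,u0+(x+.5)/k-.5,v0+(y+.5)/k-.5,z)
R=lambda x,y,z:p(x,y,6,250,155,z)
lip=R(707,157,.049); stop=R(95,230,.078); br=R(218,205,.096)
d=stop-lip; print("lip",lip,"stop",stop,"br",br,"len",np.hypot(*d[:2]),"yaw",np.degrees(np.arctan2(d[1],d[0])))
T=lambda x,y,z:p(x,y,8,340,245,z)
a=T(119,170,.055); b=T(592,240,.055); e=b-a
print("lens",a,"back",b,np.hypot(*e[:2]),"mid",(a+b)/2,"yaw",np.degrees(np.arctan2(-e[1],-e[0])))
# cradle depth etc
E
```

```text
lip [ 0.65884449 -0.17603861  0.049     ] stop [0.62524361 0.07066155 0.078     ] br [0.63028318 0.02063446 0.096     ] len 0.24897788643589183 yaw 97.7560355952799
lens [ 0.45019354 -0.13867068  0.055     ] back [ 0.42736225 -0.27841431  0.055     ] 0.14159643517921514 mid [ 0.43877789 -0.2085425   0.055     ] yaw 80.7210082243912
```

```bash
cat >> h.py <<'E'
def go(target,yaw_deg,s):
    """increment (cm,deg) in tool axes from state s to TCP target, tool-x yaw"""
    T=Ttool(s); d=T[:3,:3].T@(np.array(target)-T[:3,3])*100
    y=np.degrees(np.arctan2(T[1,0],T[0,0])); tw=-((yaw_deg-y+180)%360-180)
    return np.round(d,2),round(tw,2),"yaw now",round(y,2),"tilt",np.round(T[:3,2],4)
E
python3 - <<'E'
from h import *
from rig import arm
s=arm.sense(); print(go([.4388,-.2085,.25],80.7,s))
E
```

```text
(array([ 33.17, -26.95,   5.24]), np.float64(-59.16), 'yaw now', np.float64(21.54), 'tilt', array([-6.0e-04,  1.3e-03, -1.0e+00]))
```

Call:
apply_moves --pt "4 -3.2 0 -8 8.8" --pt "8.5 -7 0 -17 8.8" --pt "13 -10.5 0 -26 8.8" --pt "17.5 -14 0 -35 8.8" --pt "22 -17.5 0 -44 8.8"

```text
t: 0.78
tool_pos: [0.3703, -0.3359, 0.3023]
ee_rot: [-0.001, 0.84, 0.543, 0.0]
ft_force: [0.8, 0.8, -0.2]
finger_gap: 1.001
```

```bash
python3 - <<'E'
from h import *
from rig import arm
s=arm.sense(); print(s["t"],s["tool_pos"],s["qpos"],go([.4388,-.2085,.25],80.7,s))
E
```

```text
0.775 [ 0.37028422 -0.3358973   0.30234941] [ 0.90293793  0.54788738 -0.40233261  1.92890566  0.31095959  0.72636752
 -0.10352266] (array([14.42,  1.04,  5.25]), np.float64(-14.88), 'yaw now', np.float64(65.82), 'tilt', array([-4.0e-04,  1.1e-03, -1.0e+00]))
```

Call:
apply_moves --pt "4 0.3 1 -5 8.8" --pt "8 0.6 2.5 -9 8.8" --pt "12 0.9 4 -13 8.8" --pt "14.4 1.0 5.2 -14.9 8.8" --pt "14.4 1.0 5.2 -14.9 8.8"

```text
t: 1.4
tool_pos: [0.4388, -0.2067, 0.2499]
ee_rot: [-0.002, 0.761, 0.649, 0.0]
ft_force: [-0.0, -0.8, 0.1]
finger_gap: 0.999
```

```bash
python3 - <<'E'
from h import *
from rig import arm,camera
s=arm.sense(); c=camera("wrist"); np.savez("w1.npz",T=Ttool(s),**c); cv2.imwrite("pics/w1.png",c["img"])
print(s["t"],s["tool_pos"],np.abs(s["joint_velocities"]).max(),go([.4388,-.2085,.25],80.7,s))
E
```

```text
1.4 [ 0.43883364 -0.20666044  0.24987125] 0.0503002097912785 (array([-0.18,  0.03, -0.01]), np.float64(0.25), 'yaw now', np.float64(80.95), 'tilt', array([-0.0015,  0.0027, -1.    ]))
```

View pics/w1.png

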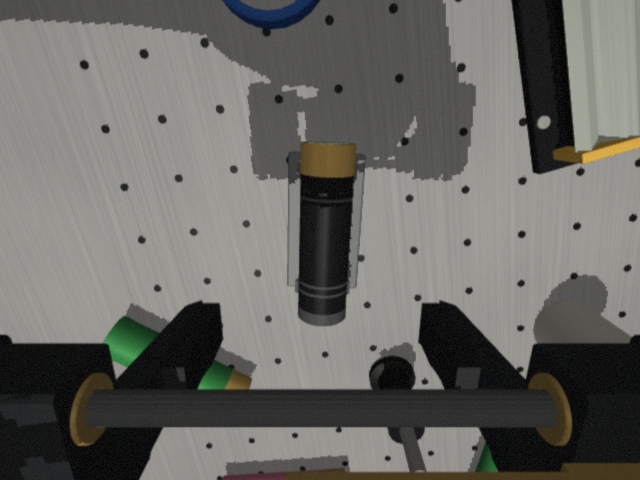

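```bash
python3 - <<'E'
from h import *
c=load("w1.npz"); crop(c["img"],270,130,380,335,3.8,"pics/w1c.png")
E
```

```text
(no output)
```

View pics/w1c.png

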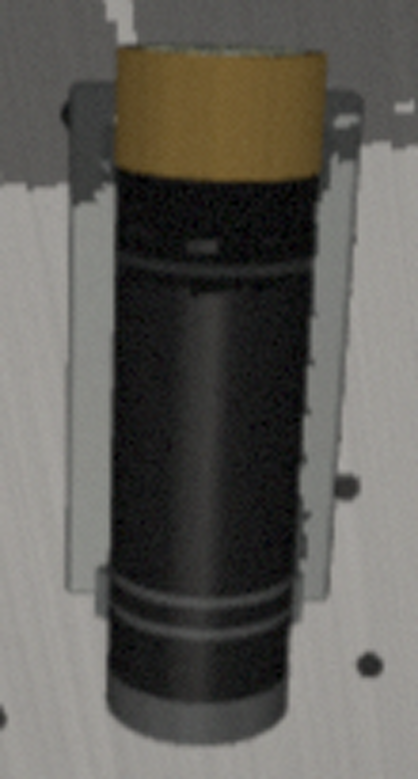

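```bash
python3 - <<'E'
from h import *
c=load("w1.npz"); T=c["T"]@c["T_tool_cam"]
p=lambda x,y,z:atz(c,270+(x+.5)/3.8-.5,130+(y+.5)/3.8-.5,z,T)
# edges at ~tangent height ~axis z .05
def cen(y,l,r):
    # bisect rays in angle at axis height
    a=p(l,y,.052);b=p(r,y,.052);print(np.hypot(*(a-b)[:2]));return (a+b)/2
a=cen(110,117,324);b=cen(640,109,289);e=a-b;yaw=np.arctan2(e[1],e[0]);print(a,b,"yaw",np.degrees(yaw))
L=p(222,48,.07);B=p(194,743,.07);print("lens",L,"back",B,np.hypot(*(L-B)[:2]),(L+B)/2)
E
```

```text
0.040179859341266645
0.03954219246503375
[ 0.452587   -0.14995999  0.052     ] [ 0.43073636 -0.26157707  0.052     ] yaw 78.92361227567622
lens [ 0.45447532 -0.1376575   0.07      ] back [ 0.42732779 -0.2763756   0.07      ] 0.1413495731546634 [ 0.44090156 -0.20701655  0.07      ]
```

```bash
python3 - <<'E'
from h import *
from rig import arm
s=arm.sense(); print(go([.4412,-.2072,.103],79.1,s))
c=load("top0.npz")
for u,v in [(455,253),(452,250)]: print(bydepth(c,u,v))
E
```

```text
(array([ 0.15,  0.3 , 14.72]), np.float64(1.67), 'yaw now', np.float64(80.77), 'tilt', array([-0.0016,  0.0012, -1.    ]))
[ 0.4752505  -0.37365522  0.07517712]
[ 0.48348896 -0.36968428  0.06546762]
```

Call:
apply_moves --pt "0.15 0.3 3.5 1.7 8.8" --pt "0.15 0.3 7.5 1.7 8.8" --pt "0.15 0.3 11 1.7 8.8" --pt "0.15 0.3 13.5 1.7 8.8" --pt "0.15 0.3 14.7 1.7 8.8"

```text
t: 2.08
tool_pos: [0.4404, -0.2088, 0.1025]
ee_rot: [-0.001, 0.772, 0.636, -0.001]
ft_force: [0.5, -0.2, -0.0]
finger_gap: 1.0
```

```bash
python3 - <<'E'
from h import *
from rig import arm,camera
s=arm.sense(); c=camera("wrist"); cv2.imwrite("pics/w2.png",c["img"])
print(s["t"],s["tool_pos"],s["ft_force"],go([.4412,-.2072,.103],79.1,s))
E
```

```text
2.075 [ 0.44044258 -0.20881422  0.10248745] [ 0.54645707 -0.22675172 -0.03710434] (array([ 0.17,  0.04, -0.05]), np.float64(-0.18), 'yaw now', np.float64(78.92), 'tilt', array([-2.9e-03,  1.0e-04, -1.0e+00]))
```

View pics/w2.png

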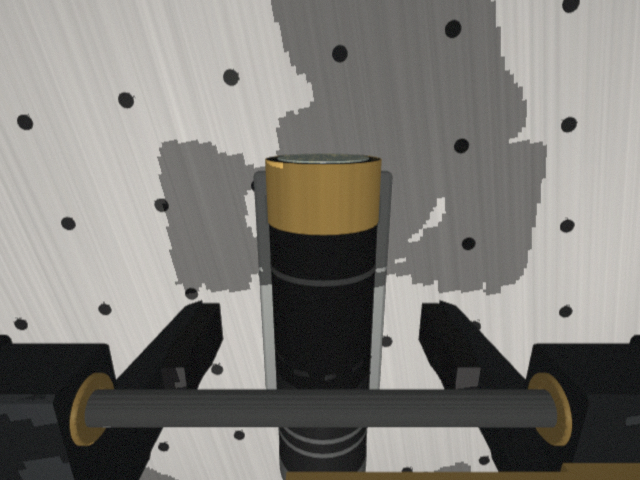

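The wrist view shows the tube centred between the fingers, at columns 266–381 against fingers at 220 and 420. Closing the grip now.

Call:
apply_moves --pt "0.1 0 0 0 6.5" --pt "0.1 0 0 0 4.8" --pt "0.1 0 0 0 3.5" --pt "0.1 0 0 0 2" --pt "0.1 0 0 0 2"

```text
t: 2.75
tool_pos: [0.4413, -0.2075, 0.1021]
ee_rot: [-0.001, 0.772, 0.636, -0.0]
ft_force: [5.8, -3.1, 1.7]
finger_gap: 0.454
```

Call:
apply_moves --pt "0 0 0 0 2" --pt "0 0 0 0 2" --pt "0 0 -0.5 0 2" --pt "0 0 -1 0 2" --pt "0 0 -1.5 0 2"

```text
t: 3.38
tool_pos: [0.4411, -0.2074, 0.1175]
ee_rot: [-0.001, 0.772, 0.636, -0.001]
ft_force: [-0.6, -1.2, -3.0]
finger_gap: 0.448
```

```bash
python3 - <<'E'
from h import *
from rig import arm,camera
s=arm.sense(); c=camera("wrist"); cv2.imwrite("pics/w3.png",c["img"])
print(s["t"],s["tool_pos"],s["ft_force"],s["torque"],s["finger_gap"],go([.4412,-.2072,.103],79.1,s))
E
```

```text
3.375 [ 0.4410825  -0.20741615  0.11746344] [-0.63724323 -1.16174559 -3.03612552] [-0.06374249 -0.07623184  0.00900671] 0.44780487697070775 (array([0.02, 0.01, 1.45]), np.float64(-0.14), 'yaw now', np.float64(78.96), 'tilt', array([-2.1e-03,  8.0e-04, -1.0e+00]))
```

View pics/w3.png

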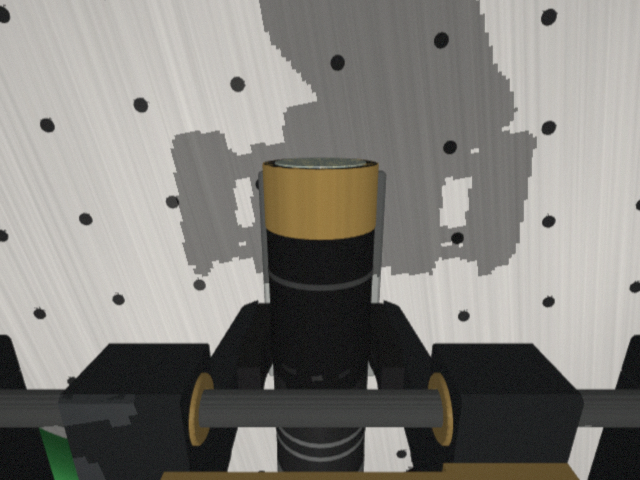

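Gripped: the force reads a 3 N weight and the opening is 39.5 mm. Lifting and moving beside the rail.

```bash
python3 - <<'E'
from h import *
from rig import arm
s=arm.sense(); print(go([.56,-.10,.25],97.7,s))
E
```

```text
(array([ 12.83,   9.57, -13.21]), np.float64(-18.74), 'yaw now', np.float64(78.96), 'tilt', array([-1.2e-03,  4.0e-04, -1.0e+00]))
```

Call:
apply_moves --pt "0 0 -3 0 2" --pt "0 0 -7 0 2" --pt "1.5 1 -10.5 -3 2" --pt "4 3 -13 -7 2" --pt "7 5.2 -13.2 -12 2"

```text
t: 4.05
tool_pos: [0.5068, -0.1492, 0.252]
ee_rot: [0.001, 0.701, 0.713, 0.0]
ft_force: [1.1, 0.6, -2.7]
finger_gap: 0.45
```

```bash
python3 - <<'E'
from h import *
from rig import arm
s=arm.sense(); print(s["finger_gap"],go([.56,-.10,.25],97.7,s))
E
```

```text
0.4502150051398217 (array([4.83, 5.4 , 0.21]), np.float64(-6.71), 'yaw now', np.float64(90.99), 'tilt', array([ 0.0019, -0.0012, -1.    ]))
```

Call:
apply_moves --pt "1.6 1.8 0.2 -3 2" --pt "3.4 3.8 0.2 -5 2" --pt "4.8 5.4 0.2 -6.7 2" --pt "4.8 5.4 0.2 -6.7 2" --pt "4.8 5.4 0.2 -6.7 2"

```text
t: 4.68
tool_pos: [0.5587, -0.1014, 0.2497]
ee_rot: [0.001, 0.659, 0.753, -0.001]
ft_force: [-0.3, 0.6, -2.8]
finger_gap: 0.444
```

```bash
python3 - <<'E'
from h import *
from rig import arm,camera
s=arm.sense(); c=camera("wrist"); np.savez("w4.npz",T=Ttool(s),**c); cv2.imwrite("pics/w4.png",c["img"])
print(s["t"],s["tool_pos"],s["ft_force"],s["finger_gap"],np.abs(s["joint_velocities"]).max(),go([.56,-.10,.25],97.7,s))
E
```

```text
4.675 [ 0.55867627 -0.10144034  0.24970436] [-0.30799458  0.59152044 -2.75900118] 0.44375324802363275 0.009498218633807794 (array([ 0.13,  0.15, -0.03]), np.float64(-0.08), 'yaw now', np.float64(97.62), 'tilt', array([-4.0e-04, -2.4e-03, -1.0e+00]))
```

View pics/w4.png

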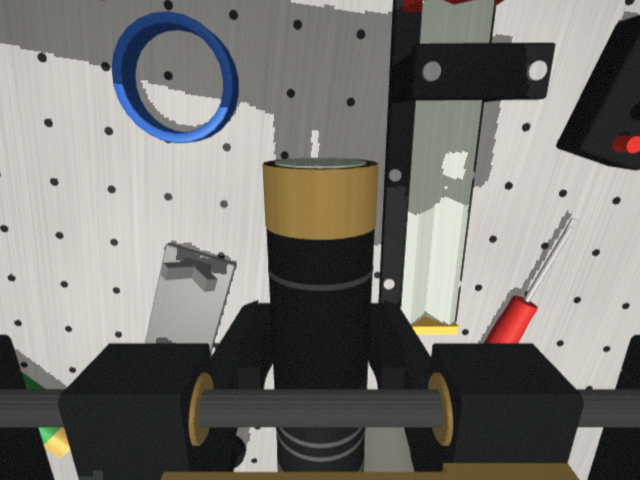

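```bash
python3 - <<'E'
from h import *
c=load("w4.npz"); crop(c["img"],370,0,570,120,4,"pics/w4a.png"); crop(c["img"],370,200,500,350,4,"pics/w4b.png")
E
```

```text
(no output)
```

View pics/w4a.png

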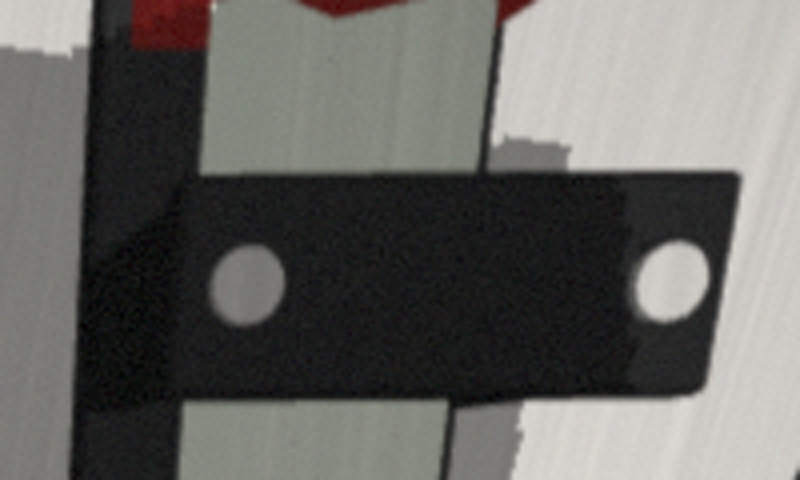

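View pics/w4b.png

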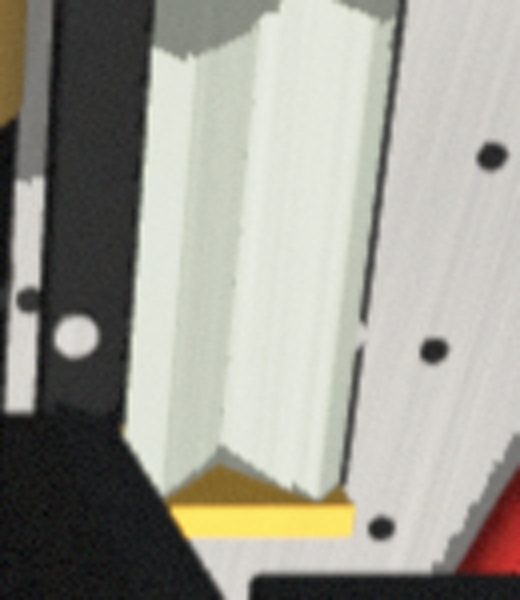

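```bash
python3 - <<'E'
from h import *
c=load("w4.npz"); T=c["T"]@c["T_tool_cam"]
p=lambda x,y,z,u0=370,v0=200:atz(c,u0+(x+.5)/4-.5,v0+(y+.5)/4-.5,z,T)
stop=p(338,15,.03,370,0); br=p(459.5,283.5,.096,370,0)
bot=p(222,447,.03); bl=p(192,60,.047);bl2=p(165,492,.047);r1=p(385,25,.047);r2=p(320,498,.047)
lip=p(245,505,.049)
y=lambda a,b:np.degrees(np.arctan2(*(a-b)[1::-1]))
print("stop",stop,"br",br,"bot@lip",bot,"len",np.hypot(*(stop-bot)[:2]),"yaw",y(stop,bot),y(bl,bl2),y(r1,r2))
n=np.array([np.sin(np.radians(97.7)),-np.cos(np.radians(97.7))]); u=np.array([-n[1],n[0]])
for k,v in dict(stop=stop,br=br,bot=bot,bl=bl,bl2=bl2,r1=r1,r2=r2,lip=lip).items(): print(k,"lat",(v[:2]-stop[:2])@n,"lon",(v[:2]-stop[:2])@u)
lipT=np.array([.65884,-.17604]);stT=np.array([.62524,.07066]);print("top cam lat/lon",(lipT-stop[:2])@n,(lipT-stop[:2])@u,(stT-stop[:2])@n,(stT-stop[:2])@u)
print(c["T"][:3,3])
# tube in grip: lens end top edge & brass-black boundary, using tube z
E
```

```text
stop [0.62968036 0.07117917 0.03      ] br [0.63747083 0.02124143 0.096     ] bot@lip [ 0.66338451 -0.16880245  0.03      ] len 0.2423368443736738 yaw 97.99460006384628 98.9398832320868 97.08589087272028
stop lat 0.0 lon 0.0
br lat 0.0010292563069104442 lon -0.050531273985677645
bot lat 0.001246027820180044 lon -0.24233364099039476
bl lat -0.01755073223629196 lon -0.14779260383148657
bl2 lat -0.015466663943682348 lon -0.2440836693209558
r1 lat 0.01949100658502634 lon -0.14083012052023475
r2 lat 0.01836831859898904 lon -0.24557179784803043
lip lat 0.0015486674321684548 lon -0.24611811439571923
top cam lat/lon -0.004227241398703561 -0.24889702850647777 -0.004469884966429369 8.04626932269411e-05
[ 0.55867627 -0.10144034  0.24970436]
```

```bash
python3 - <<'E'
from h import *
from rig import arm
s=arm.sense(); print(go([.650,-.0823,.19],97.9,s))
E
```

```text
(array([0.72, 9.31, 5.97]), np.float64(-0.31), 'yaw now', np.float64(97.59), 'tilt', array([-2.0e-04, -2.4e-03, -1.0e+00]))
```

Call:
apply_moves --pt "0.2 2.5 0.5 -0.3 2" --pt "0.5 5.5 2 -0.3 2" --pt "0.7 8.5 4 -0.3 2" --pt "0.7 9.3 6 -0.3 2" --pt "0.7 9.3 6 -0.3 2"

```text
t: 5.35
tool_pos: [0.6479, -0.0835, 0.1876]
ee_rot: [-0.001, 0.657, 0.754, -0.003]
ft_force: [-1.0, -0.2, -1.6]
finger_gap: 0.447
```

```bash
python3 - <<'E'
from h import *
from rig import arm,camera
s=arm.sense(); c=camera("wrist"); np.savez("w5.npz",T=Ttool(s),**c); cv2.imwrite("pics/w5.png",c["img"])
c=camera("scene");np.savez("s5.npz",**c);crop(c["img"],220,180,380,300,5,"pics/s5.png")
print(s["t"],s["tool_pos"],s["ft_force"],s["finger_gap"],np.abs(s["joint_velocities"]).max(),go([.65,-.0823,.19],97.9,s))
E
```

```text
5.35 [ 0.64789079 -0.08354835  0.1875501 ] [-1.03936189 -0.22801291 -1.61418316] 0.4470544581976434 0.03952403072847653 (array([ 0.09,  0.22, -0.25]), np.float64(-0.05), 'yaw now', np.float64(97.85), 'tilt', array([-0.0055, -0.0032, -1.    ]))
```

View pics/w5.png

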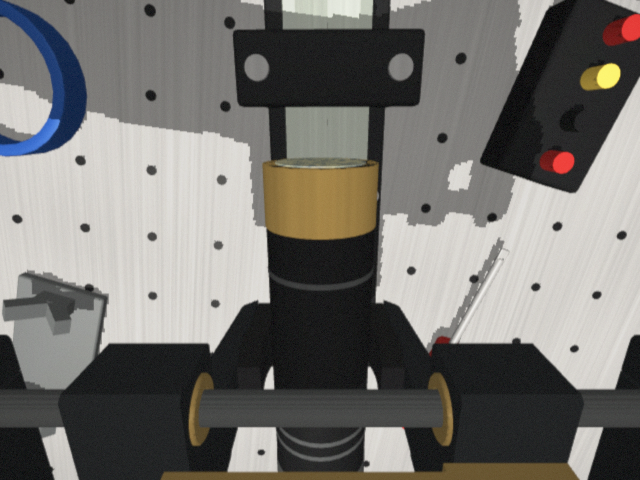

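View pics/s5.png

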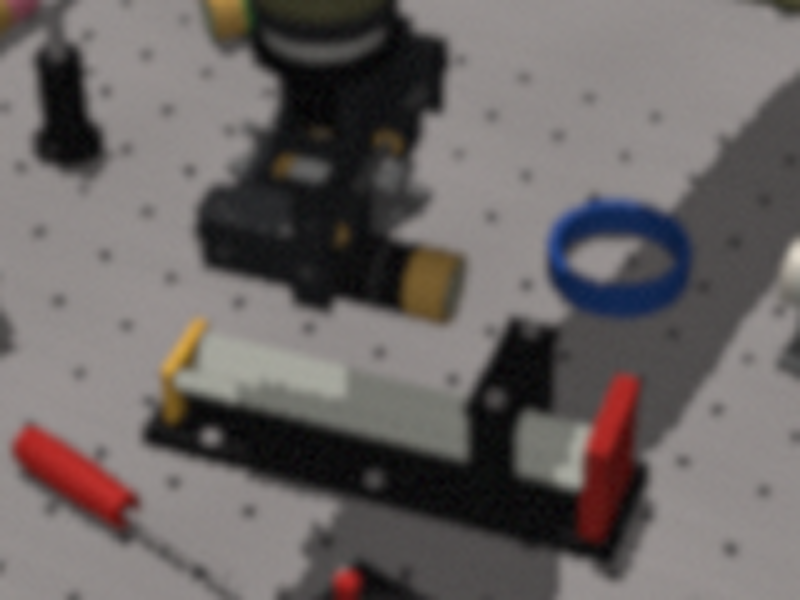

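```bash
python3 - <<'E'
from h import *
c=load("w5.npz"); crop(c["img"],225,0,435,190,3.8,"pics/w5a.png")
E
```

```text
(no output)
```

View pics/w5a.png

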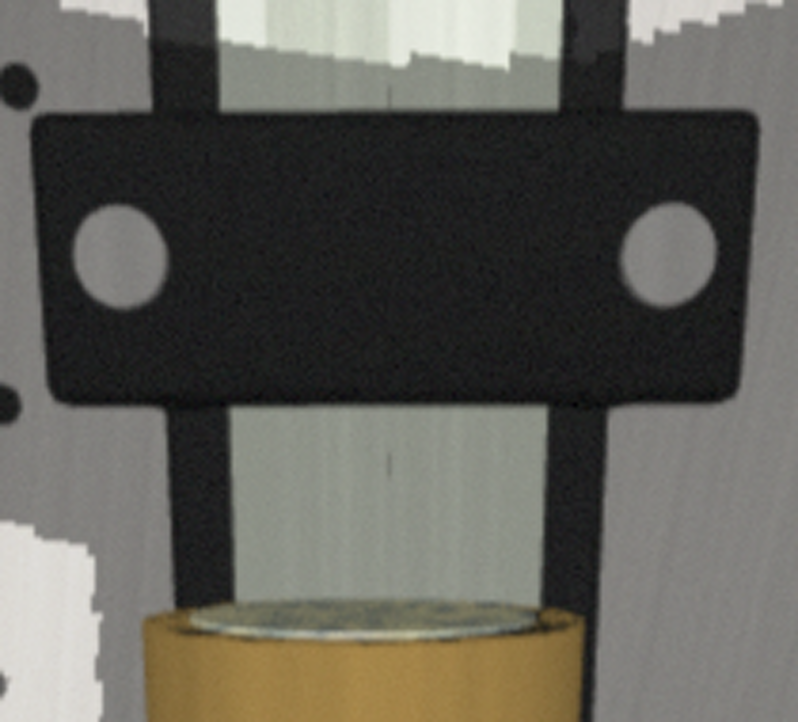

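```bash
python3 - <<'E'
from h import *
c=load("w5.npz"); T=c["T"]@c["T_tool_cam"]
p=lambda x,y,z:atz(c,225+(x+.5)/3.8-.5,(y+.5)/3.8-.5,z,T)
t=(p(145,660,.1375)+p(583,660,.1375))/2
br=(p(120,257,.096)+p(669,254,.096))/2
g1=(p(235,580,.04)+p(543,580,.04))/2; g2=(p(218,95,.04)+p(563,95,.04))/2
m1=p(389,463,.03); m2=p(390,95,.03)
print("w",p(235,580,.04)-p(543,580,.04),p(145,660,.1375)-p(583,660,.1375))
a=np.radians(97.9);u=np.array([np.cos(a),np.sin(a)]);n=np.array([np.sin(a),-np.cos(a)])
P=c["T"][:2,3]
for k,v in dict(tube=t,br=br,g1=g1,g2=g2,m1=m1,m2=m2).items(): print(k,v,"lat vs tcp mm",1e3*(v[:2]-P)@n,"lon",1e3*(v[:2]-P)@u)
E
```

```text
w [-0.04830557 -0.00669014  0.        ] [-0.04039316 -0.00561095  0.        ]
tube [ 0.63838458 -0.01824301  0.1375    ] lat vs tcp mm -0.4401245700177049 lon 65.99212523706534
br [0.63606377 0.02112409 0.096     ] lat vs tcp mm 2.6718779979041414 lon 105.30459361152316
g1 [ 0.64163415 -0.01806111  0.04      ] lat vs tcp mm 2.8036090143347585 lon 65.72566542350594
g2 [0.63225956 0.04866105 0.04      ] lat vs tcp mm 2.688580301718406 lon 133.10308804212414
m1 [ 0.63925087 -0.00068938  0.03      ] lat vs tcp mm 2.830597351739504 lon 83.26009980657032
m2 [0.6320009  0.05079626 0.03      ] lat vs tcp mm 2.72585186395257 lon 135.25358162127273
```

```bash
python3 - <<'E'
from h import *
from rig import arm
s=arm.sense(); a=np.radians(97.9);n=np.array([np.sin(a),-np.cos(a)])
P=load("w5.npz")["T"][:2,3]+n*.003; print(P); print(s["tool_pos"],go([*P,.122],97.9,s))
E
```

```text
[ 0.65086232 -0.08313601]
[ 0.64869784 -0.08343503  0.18971178] (array([0.02, 0.23, 6.77]), np.float64(-0.05), 'yaw now', np.float64(97.85), 'tilt', array([-0.002 , -0.0031, -1.    ]))
```

Call:
apply_moves --pt "0 0.1 1.5 0 2" --pt "0 0.2 3.2 0 2" --pt "0 0.2 5 0 2" --pt "0 0.2 6.2 0 2" --pt "0 0.2 6.6 0 2"

```text
t: 6.08
tool_pos: [0.65, -0.0833, 0.1223]
ee_rot: [-0.0, 0.657, 0.754, -0.002]
ft_force: [-0.6, 0.0, -3.4]
finger_gap: 0.445
```

```bash
python3 - <<'E'
from h import *
from rig import arm,camera
s=arm.sense(); c=camera("wrist"); np.savez("w6.npz",T=Ttool(s),**c); cv2.imwrite("pics/w6.png",c["img"])
crop(c["img"],200,0,440,240,2.4,"pics/w6a.png")
print(s["t"],s["tool_pos"],s["ft_force"]); s=arm.sense(); print(s["tool_pos"],s["ft_force"],go([.65086,-.08314,.1113],97.9,s))
E
```

```text
6.075 [ 0.64995313 -0.08331288  0.12230798] [-0.59690872  0.00467474 -3.40523134]
[ 0.65011726 -0.08325991  0.12247395] [ 0.36186688  0.01239794 -2.47547128] (array([0.  , 0.08, 1.12]), np.float64(-0.03), 'yaw now', np.float64(97.87), 'tilt', array([-0.0035, -0.003 , -1.    ]))
```

View pics/w6.png

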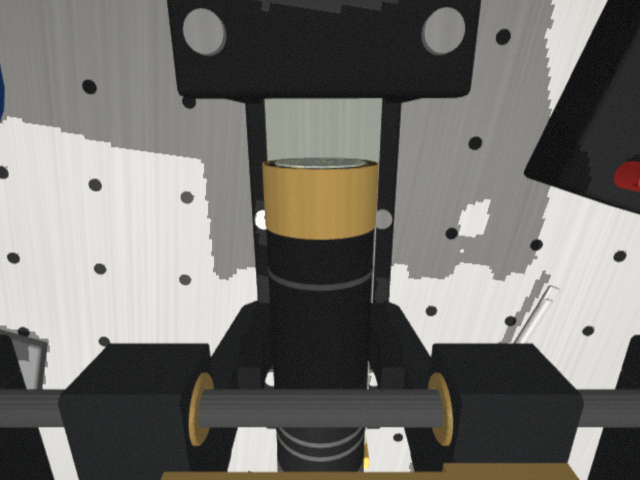

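The wrist view shows the tube (columns 264–378) nearly central over the groove edges (265–381), with the bridge screws at (204,31) and (443,31). I'll correct 0.8 mm and lower slowly.

Call:
apply_moves --pt "0 0.08 0.25 0 2" --pt "0 0.08 0.5 0 2" --pt "0 0.08 0.75 0 2" --pt "0 0.08 0.9 0 2" --pt "0 0.08 1.0 0 2"

```text
t: 6.75
tool_pos: [0.6509, -0.0832, 0.1124]
ee_rot: [-0.0, 0.657, 0.754, -0.002]
ft_force: [-0.2, 0.1, -2.8]
finger_gap: 0.444
```

```bash
python3 - <<'E'
from h import *
from rig import arm
s=arm.sense(); print(s["t"],s["tool_pos"],s["ft_force"],s["torque"],go([.65086,-.08314,.1104],97.9,s))
E
```

```text
6.75 [ 0.65086273 -0.08323194  0.11242815] [-0.19688326  0.13362792 -2.82250606] [-0.04275243 -0.03990027 -0.00337975] (array([0.01, 0.  , 0.2 ]), np.float64(-0.04), 'yaw now', np.float64(97.86), 'tilt', array([-0.0035, -0.003 , -1.    ]))
```

No contact yet, so I'll lower in 0.5 mm steps.

Call:
apply_moves --pt "0 0 0.05 0 2" --pt "0 0 0.1 0 2" --pt "0 0 0.13 0 2" --pt "0 0 0.16 0 2" --pt "0 0 0.16 0 2"

```text
t: 7.38
tool_pos: [0.6509, -0.0832, 0.1108]
ee_rot: [-0.0, 0.657, 0.754, -0.002]
ft_force: [0.3, -0.3, -3.4]
finger_gap: 0.445
```

Call:
apply_moves --pt "0 0 0.04 0 2" --pt "0 0 0.08 0 2" --pt "0 0 0.1 0 2" --pt "0 0 0.12 0 2" --pt "0 0 0.12 0 2"

```text
t: 8.0
tool_pos: [0.6511, -0.0832, 0.1102]
ee_rot: [0.0, 0.657, 0.754, -0.002]
ft_force: [-2.1, -0.7, 5.1]
finger_gap: 0.442
```

Contact came at TCP z = 0.1102 (predicted 0.1104), with the force at +5 N. The tube is seated, so I'll release it.

Call:
apply_moves --pt "0 0 0 0 2" --pt "0 0 0 0 4.2" --pt "0 0 0 0 5" --pt "0 0 0 0 6" --pt "0 0 0 0 6.5"

```text
t: 8.62
tool_pos: [0.6511, -0.0831, 0.1101]
ee_rot: [-0.0, 0.657, 0.754, -0.002]
ft_force: [0.3, -0.5, -0.8]
finger_gap: 0.731
```

```bash
python3 - <<'E'
from h import *
from rig import arm,camera
s=arm.sense(); c=camera("wrist"); np.savez("w7.npz",T=Ttool(s),**c); cv2.imwrite("pics/w7.png",c["img"])
print(s["t"],s["tool_pos"],s["ft_force"],s["finger_gap"])
E
```

```text
8.625 [ 0.65113656 -0.08313631  0.1101146 ] [ 0.2711441  -0.47612332 -0.84393613] 0.7310829129258662
```

View pics/w7.png

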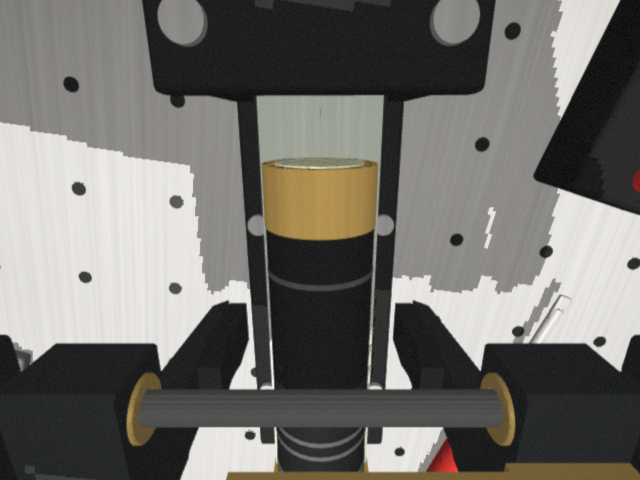

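Released and centred: the tube spans columns 263–378 and the rail 257–383. Next I'll rise, go behind the tube and close the fingers to make a pusher.

Call:
apply_moves --pt "0 0 -1 0 6.5" --pt "0 0 -3 0 6.5" --pt "0 0 -5 0 6.5" --pt "-3 0 -6 0 4" --pt "-7 0 -6 0 2"

```text
t: 9.3
tool_pos: [0.6623, -0.1515, 0.1736]
ee_rot: [0.001, 0.656, 0.755, -0.0]
ft_force: [1.0, 0.1, 0.1]
finger_gap: 0.536
```

```bash
python3 - <<'E'
from h import *
from rig import arm
s=arm.sense(); a=np.radians(97.9);u=np.array([np.cos(a),np.sin(a)])
P=np.array([.65114,-.08314])-.092*u
print(s["t"],s["tool_pos"],go([*P,.170],97.9,s))
E
```

```text
9.3 [ 0.66233525 -0.15153189  0.17359313] (array([-2.27, -0.17,  0.37]), np.float64(0.12), 'yaw now', np.float64(98.02), 'tilt', array([ 0.0015, -0.0025, -1.    ]))
```

Call:
apply_moves --pt "-1.2 -0.1 0.3 0.1 1" --pt "-2.3 -0.17 0.3 0.1 0" --pt "-2.3 -0.17 0.3 0.1 0" --pt "-2.3 -0.17 0.3 0.1 0" --pt "-2.3 -0.17 0.3 0.1 0"

```text
t: 9.93
tool_pos: [0.6639, -0.1731, 0.1707]
ee_rot: [0.001, 0.656, 0.755, -0.0]
ft_force: [0.3, -0.1, 0.4]
finger_gap: 0.006
```

```bash
python3 - <<'E'
from h import *
from rig import arm,camera
s=arm.sense(); c=camera("wrist"); np.savez("w8.npz",T=Ttool(s),**c); cv2.imwrite("pics/w8.png",c["img"])
a=np.radians(97.9);u=np.array([np.cos(a),np.sin(a)])
P=np.array([.65114,-.08314])-.092*u
s2=arm.sense()
print(s["t"],s["tool_pos"],s["finger_gap"],go([*P,.117],97.9,s2))
c=camera("top"); crop(c["img"],250,155,380,225,6,"pics/t8.png")
E
```

```text
9.925 [ 0.66392558 -0.17312776  0.17065685] 0.006008345032693841 (array([-0.07, -0.03,  5.36]), np.float64(0.11), 'yaw now', np.float64(98.01), 'tilt', array([ 0.0013, -0.0019, -1.    ]))
```

View pics/w8.png

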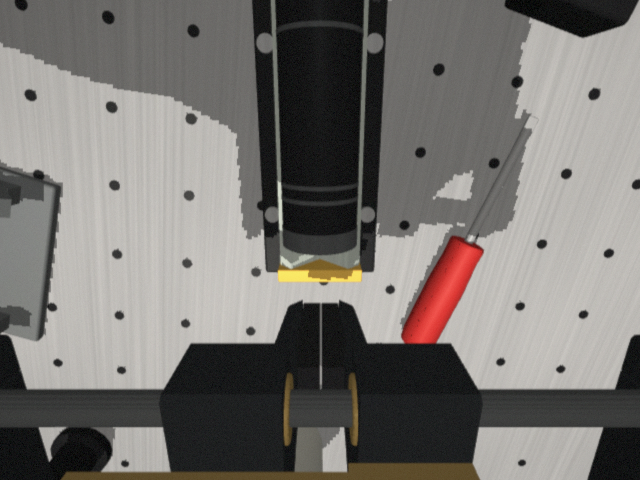

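View pics/t8.png

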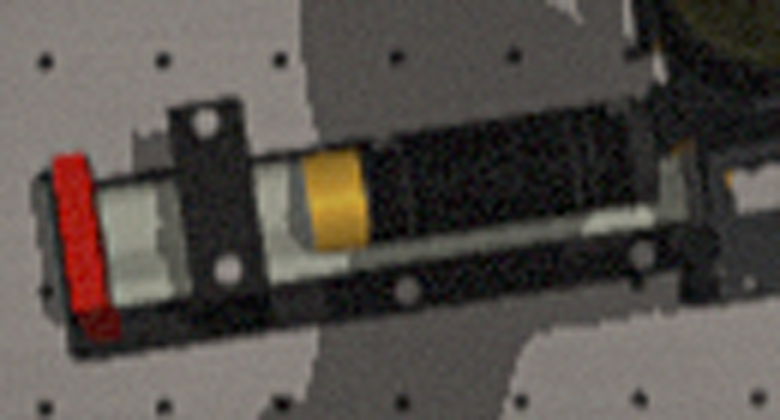

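```bash
python3 - <<'E'
from h import *
c=load("w8.npz"); T=c["T"]@c["T_tool_cam"]
a=np.radians(97.9);u=np.array([np.cos(a),np.sin(a)]);n=np.array([np.sin(a),-np.cos(a)]);P=c["T"][:2,3]
for k,(x,y,z) in dict(back=(320,255,.0783),lipin=(320,270,.049),lipout=(320,281,.049),fl=(298,303,.107),fr=(342,303,.107)).items():
    v=atz(c,x,y,z,T); print(k,1e3*(v[:2]-P)@u,1e3*(v[:2]-P)@n)
crop(c["img"],240,200,400,320,5,"pics/w8a.png")
E
```

```text
back 20.011415450020415 -0.3819057369864977
lipin -0.02353505915421399 -0.38886300740504426
lipout -7.1264504127014785 -0.37624803030573195
fl 7.973288345810677 -9.968317540440264
fr 8.018610262101184 9.32994568288514
```

View pics/w8a.png

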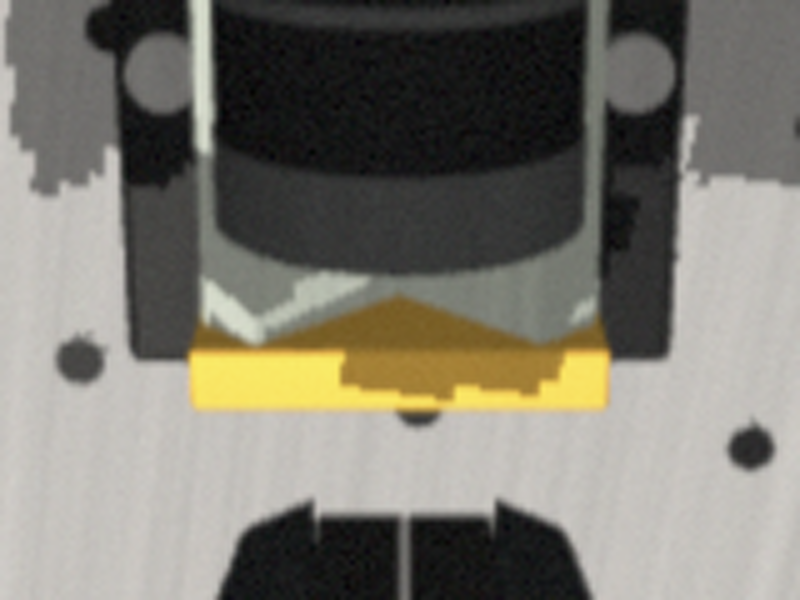

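Call:
apply_moves --pt "0 0 1.2 0 0" --pt "0 0 2.7 0 0" --pt "0 0 4.2 0 0" --pt "0 0 5.0 0 0" --pt "0 0 5.3 0 0"

```text
t: 10.65
tool_pos: [0.6637, -0.1737, 0.1167]
ee_rot: [0.001, 0.656, 0.755, -0.001]
ft_force: [0.5, -1.3, 0.3]
finger_gap: 0.007
```

```bash
python3 - <<'E'
from h import *
from rig import arm
s=arm.sense(); a=np.radians(97.9);u=np.array([np.cos(a),np.sin(a)])
P=np.array([.65114,-.08314])-.092*u
for d in (.010,.078): print(s["t"],s["tool_pos"],s["ft_force"],go([*(P+d*u),.117],97.9,s))
E
```

```text
10.65 [ 0.66367743 -0.17370956  0.11669453] [ 0.46053329 -1.25855421  0.31822722] (array([ 0.94,  0.  , -0.03]), np.float64(0.09), 'yaw now', np.float64(97.99), 'tilt', array([ 2.0e-04, -1.8e-03, -1.0e+00]))
10.65 [ 0.66367743 -0.17370956  0.11669453] [ 0.46053329 -1.25855421  0.31822722] (array([ 7.74,  0.02, -0.04]), np.float64(0.09), 'yaw now', np.float64(97.99), 'tilt', array([ 2.0e-04, -1.8e-03, -1.0e+00]))
```

Call:
apply_moves --pt "0.3 0 0 0 0" --pt "0.6 0 0 0 0" --pt "0.85 0 0 0 0" --pt "1.1 0 0 0 0" --pt "1.35 0 0 0 0"

```text
t: 11.28
tool_pos: [0.6621, -0.1615, 0.117]
ee_rot: [0.002, 0.656, 0.754, -0.001]
ft_force: [0.8, -2.9, 1.6]
finger_gap: 0.002
```

Call:
apply_moves --pt "0.3 0 0 0 0" --pt "0.7 0 0 0 0" --pt "1.1 0 0 0 0" --pt "1.5 0 0 0 0" --pt "1.9 0 0 0 0"

```text
t: 11.9
tool_pos: [0.6594, -0.1425, 0.117]
ee_rot: [0.002, 0.656, 0.754, -0.001]
ft_force: [0.8, -2.2, 1.4]
finger_gap: 0.002
```

```bash
python3 - <<'E'
from h import *
from rig import arm,camera
s=arm.sense(); c=camera("wrist"); np.savez("w9.npz",T=Ttool(s),**c); cv2.imwrite("pics/w9.png",c["img"])
a=np.radians(97.9);u=np.array([np.cos(a),np.sin(a)]);n=np.array([np.sin(a),-np.cos(a)])
P=np.array([.65114,-.08314]); s=arm.sense(); d=s["tool_pos"][:2]-P
print(s["t"],s["tool_pos"],s["ft_force"],"rail x",-35+1e3*d@u,"lat",1e3*d@n, s["ft_force"][:2]@u)
E
```

```text
11.95 [ 0.6593295  -0.14158197  0.11699193] [ 0.73481828 -1.80150532  0.99368172] rail x -94.01292284451418 lat 0.07925200941836721 -1.8854048349288914
```

View pics/w9.png

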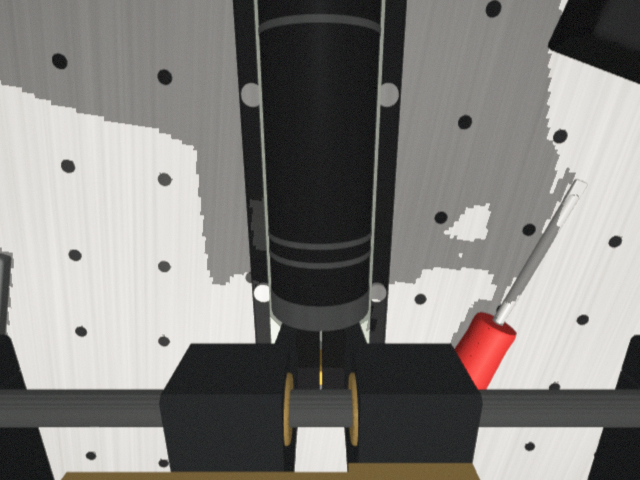

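Pushing works: the fingers sit against the cap at row 328 with about 2 N. The tube stays centred, and about 65 mm remains.

Call:
apply_moves --pt "0.4 0 0 0 0" --pt "0.8 0 0 0 0" --pt "1.2 0 0 0 0" --pt "1.6 0 0 0 0" --pt "2.0 0 0 0 0"

```text
t: 12.58
tool_pos: [0.6565, -0.1217, 0.117]
ee_rot: [0.001, 0.656, 0.755, -0.001]
ft_force: [0.8, -3.3, 1.0]
finger_gap: 0.004
```

Call:
apply_moves --pt "0.4 0 0 0 0" --pt "0.8 0 0 0 0" --pt "1.2 0 0 0 0" --pt "1.6 0 0 0 0" --pt "2.0 0 0 0 0"

```text
t: 13.2
tool_pos: [0.6537, -0.1018, 0.117]
ee_rot: [0.002, 0.656, 0.755, -0.001]
ft_force: [0.5, -4.2, 2.8]
finger_gap: 0.005
```

Call:
apply_moves --pt "0.3 0 0 0 0" --pt "0.6 0 0 0 0" --pt "0.9 0 0 0 0" --pt "1.1 0 0 0 0" --pt "1.3 0 0 0 0"

```text
t: 13.82
tool_pos: [0.6519, -0.089, 0.117]
ee_rot: [0.002, 0.656, 0.755, -0.001]
ft_force: [0.5, -2.7, 2.8]
finger_gap: 0.008
```

```bash
python3 - <<'E'
from h import *
from rig import arm,camera
s=arm.sense(); a=np.radians(97.9);u=np.array([np.cos(a),np.sin(a)]);n=np.array([np.sin(a),-np.cos(a)])
P=np.array([.65114,-.08314]); d=s["tool_pos"][:2]-P
print(s["t"],s["tool_pos"],s["ft_force"],"rail x",-35+1e3*d@u,"lat",1e3*d@n, s["ft_force"][:2]@u)
c=camera("top"); crop(c["img"],250,155,380,225,6,"pics/t10.png")
c=camera("wrist"); cv2.imwrite("pics/w10.png",c["img"])
E
```

```text
13.825 [ 0.65194842 -0.08895568  0.1169813 ] [ 0.48214884 -2.65592733  2.82522627] rail x -40.87159912924054 lat 0.0014113646320053977 -2.6969898833499983
```

View pics/t10.png

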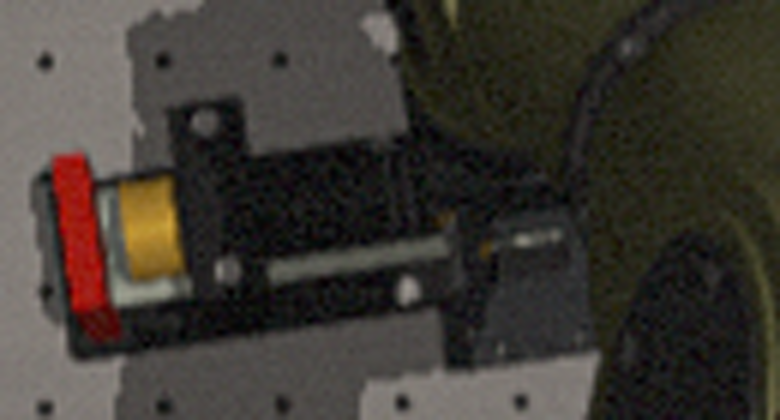

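View pics/w10.png

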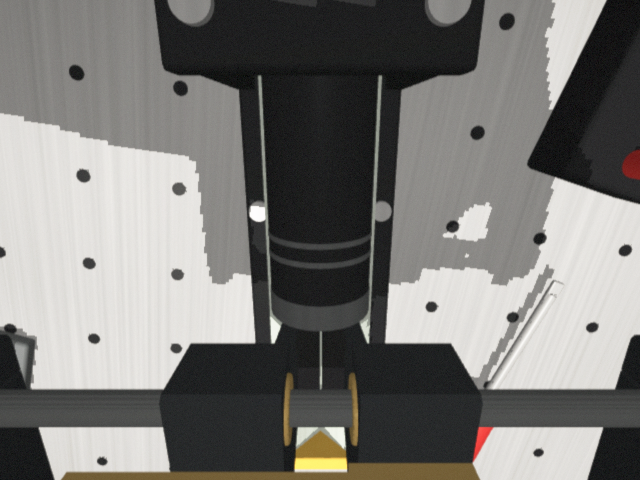

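The top crop shows the brass edge at x≈120 and the stop's face at ≈97, so about 10 mm remains. Slowing down.

Call:
apply_moves --pt "0.15 0 0 0 0" --pt "0.3 0 0 0 0" --pt "0.45 0 0 0 0" --pt "0.6 0 0 0 0" --pt "0.7 0 0 0 0"

```text
t: 14.55
tool_pos: [0.6509, -0.0815, 0.1169]
ee_rot: [0.001, 0.656, 0.755, -0.001]
ft_force: [0.4, -3.9, 1.4]
finger_gap: 0.001
```

Call:
apply_moves --pt "0.06 0 0 0 0" --pt "0.12 0 0 0 0" --pt "0.18 0 0 0 0" --pt "0.24 0 0 0 0" --pt "0.28 0 0 0 0"

```text
t: 15.18
tool_pos: [0.6505, -0.0787, 0.1169]
ee_rot: [0.001, 0.656, 0.755, -0.001]
ft_force: [0.3, -4.0, 2.6]
finger_gap: 0.007
```

Call:
apply_moves --pt "0.03 0 0 0 0" --pt "0.06 0 0 0 0" --pt "0.09 0 0 0 0" --pt "0.12 0 0 0 0" --pt "0.12 0 0 0 0"

```text
t: 15.8
tool_pos: [0.6504, -0.0783, 0.117]
ee_rot: [0.002, 0.656, 0.755, -0.001]
ft_force: [1.0, -5.0, 1.8]
finger_gap: 0.003
```

```bash
python3 - <<'E'
from h import *
from rig import arm,camera
s=arm.sense(); a=np.radians(97.9);u=np.array([np.cos(a),np.sin(a)]);n=np.array([np.sin(a),-np.cos(a)])
P=np.array([.65114,-.08314]); d=s["tool_pos"][:2]-P
print(s["t"],s["tool_pos"],s["ft_force"],"rail x",-35+1e3*d@u,"lat",1e3*d@n, s["ft_force"][:2]@u)
c=camera("top"); crop(c["img"],250,170,310,220,12,"pics/t11.png")
E
```

```text
15.8 [ 0.65042983 -0.07829815  0.11696706] [ 0.99111424 -4.99461981  1.78839988] rail x -30.10649362501033 lat -0.03794773786018613 -5.083441439310595
```

View pics/t11.png

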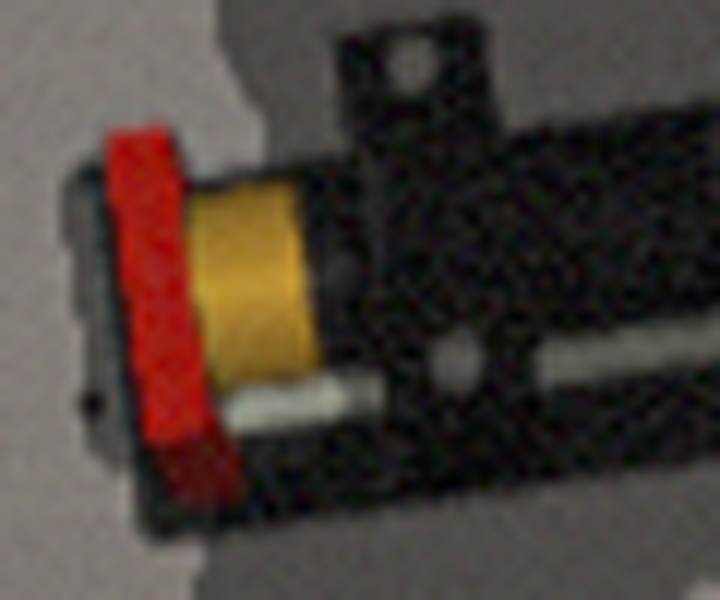

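The top crop shows the brass edge against the stop's face, and the tool moved only 0.4 of 1.2 mm. I'll confirm with a little more push.

Call:
apply_moves --pt "0.05 0 0 0 0" --pt "0.1 0 0 0 0" --pt "0.15 0 0 0 0" --pt "0.2 0 0 0 0" --pt "0.2 0 0 0 0"

```text
t: 16.48
tool_pos: [0.6504, -0.0782, 0.117]
ee_rot: [0.003, 0.657, 0.754, -0.002]
ft_force: [1.6, -7.6, 2.0]
finger_gap: 0.004
```

Call:
apply_moves --pt "0.1 0 0 0 0" --pt "0.2 0 0 0 0" --pt "0.3 0 0 0 0" --pt "0.4 0 0 0 0" --pt "0.4 0 0 0 0"

```text
t: 17.1
tool_pos: [0.6503, -0.0779, 0.1171]
ee_rot: [0.005, 0.657, 0.753, -0.004]
ft_force: [2.4, -10.6, 2.3]
finger_gap: 0.007
```

It stalled firmly: 10.6 N with 0.3 mm of motion for 4 mm commanded, so it is at the stop. Backing off gently, then lifting clear.

Call:
apply_moves --pt "-0.1 0 0 0 0" --pt "-0.3 0 0 0 0" --pt "-0.8 0 0 0 0" --pt "-1.5 0 0 0 0" --pt "-2.2 0 0 0 0"

```text
t: 17.73
tool_pos: [0.6533, -0.1001, 0.1172]
ee_rot: [0.005, 0.657, 0.753, -0.004]
ft_force: [-0.6, 0.1, -0.4]
finger_gap: 0.008
```

Call:
apply_moves --pt "-0.2 0 -1 0 0" --pt "-0.3 0 -3 0 0" --pt "-1 0 -6 0 0" --pt "-1.5 0 -10 0 0" --pt "-2 0 -12 0 0"

```text
t: 18.35
tool_pos: [0.6569, -0.118, 0.2417]
ee_rot: [0.007, 0.657, 0.754, -0.002]
ft_force: [0.6, 0.1, 0.1]
finger_gap: 0.004
```

```bash
python3 - <<'E'
from h import *
from rig import arm,camera
s=arm.sense();print(s["t"],s["tool_pos"],s["ft_force"])
c=camera("wrist"); np.savez("w12.npz",T=Ttool(s),**c); cv2.imwrite("pics/w12.png",c["img"])
c=camera("top"); cv2.imwrite("pics/t12.png",c["img"]);crop(c["img"],250,155,380,225,6,"pics/t12a.png")
c=camera("scene"); np.savez("s12.npz",**c);crop(c["img"],240,220,370,300,6,"pics/s12.png")
E
```

```text
18.35 [ 0.6569176  -0.11800861  0.24172223] [0.55512198 0.05789182 0.06277379]
```

View pics/w12.png

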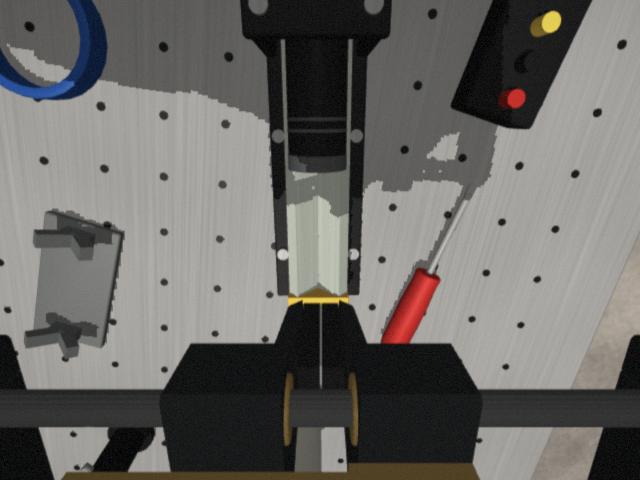

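View pics/t12a.png

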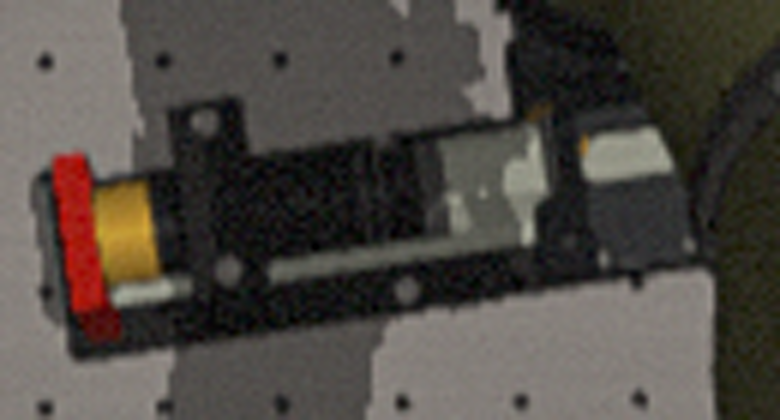

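View pics/s12.png

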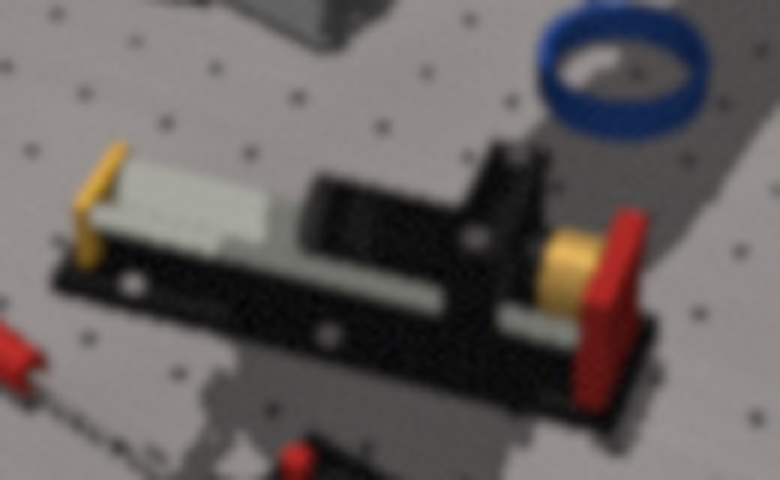

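```bash
python3 - <<'E'
from h import *
c=load("w12.npz"); crop(c["img"],260,110,380,310,3,"pics/w12a.png")
T=c["T"]@c["T_tool_cam"]
L=atz(c,319,297,.049,T); B=atz(c,317,171,.0783,T); br=atz(c,316,4,.096,T)
print(np.hypot(*(B-L)[:2]),np.hypot(*(br-B)[:2]))
E
```

```text
0.10619362787145466 0.08946028549695491
```

View pics/w12a.png

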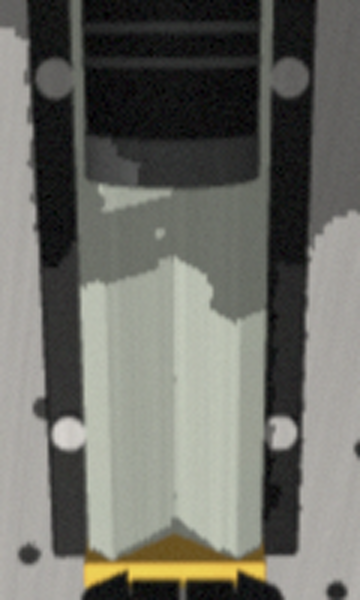

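The cap end measures 106 mm from the lip's inner edge and 89 mm from the bridge's middle; home should give 105 and 90. With the stall as well, it is home, so I'm handing in.

```bash
python3 - <<'E'
from rig import arm
print(arm.sense()["t"]); print(arm.sign_off())
E
```

```text
18.5
the job is handed in; nothing more can be done
None
```

The tube is home in the groove with its lens end against the red stop, and the job was handed in at 18.5 s. `arm.sign_off()` gave no verdict.

**What I did:** I lifted the black tube from its cradle, carried it over the lip and laid it in the groove with its middle at about rail x = -35 mm. Contact came at about 8 N. I released it, then pushed it under the bridge with closed fingers at 2–5 N until it stalled against the stop, reaching 10.6 N. The gripper then backed off and lifted clear.

**Last checks:**
- **End position:** the cap end measured 106 mm from the lip's inner edge (105 expected) and 89 mm from the bridge's middle (90 expected). That agrees within the calibration, and no gap at the stop shows in the top and scene views.
- **In the groove:** the wrist view shows the tube centred.
- **Contact:** the wrist force read about zero after backing off.
- **Other objects:** I did not measure the other objects afterwards. I saw no contact with them, and the tape, terminal box and screwdriver look undisturbed in the last views.

**Disagreement:** early on, the top camera put the rail about 4–5 mm further to one side than the wrist camera. I went by the wrist camera, and the seating and contact height confirmed it.

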